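Close the spring cover and hold the chain tensioner wound

TASK

Get the chain tensioner ready for its chain: first press the hinged yellow cover of its spring housing down until the catch snaps and keeps it shut by itself, then swing the sprung cage arm forward (counter-clockwise seen from above) against its spring, all the way to its stop. Finish while still holding the arm there with the fingers, and do not let go; leave the gauge block, the bolt and the small latch plate where they are.

Things in the scene. Friction and masses are not known exactly. Their poses are not given: they have to be found in the camera images.
- tensioner: chain tensioner fixed to the bench: grey round foot 100 mm wide, 8 mm thick; blue spring housing 60 mm wide, rim 52 mm above the bench, yellow hinged cover on it. Origin: centre of the foot's underside, on the vertical axis of the cage arm; z up; the cover's catch is on its -x side (towards the robot, yaw within 0.25), the hinge on its +x side, the arm reaches out to its -y side
- cover_hinge (a point): fixed point in the middle of the cover's hinge line, 55 mm above the bench and 36 mm to the tensioner's +x side of its axis; the hinge line is level, along the tensioner's y axis
- spring_cover (a joint): opening angle of the yellow cover (62 mm round, 5 mm thick, a tab reaches 84 mm from the hinge, steel prong under it): 0 = shut, top face level 57.5 mm above the bench; starts at about 0.5 to 0.8, free edge raised. A light spring lifts it again unless the catch has snapped in, which it does below about 0.1. Pressed 44 mm from the hinge it shuts with under 15 N
- cover_pad (a point): centre of the round black pad (18 mm across) on the cover's top face, 44 mm from the hinge line; press here, it moves with the cover and ends at 57.5 mm above the bench
- cage_arm (a joint): angle of the cage arm (aluminium, 15 mm wide, two black toothed wheels, top face 29 mm above the bench) about the tensioner's vertical axis: 0 = rest, where its spring holds it; 0.65 = its stop. Grows counter-clockwise seen from above (the end moves away from the robot). The spring takes about 3 N at the grip pin at rest, 7 N at the stop, and swings the arm back when let go
- grip_pin (a point): centre of the top end of the upright orange grip at the end of the cage arm: 18 mm across, from 52 mm to 100 mm above the bench, 95 mm from the tensioner's axis, turning with the arm; below it a 12 mm steel pin runs down to the arm
- gauge_block: bystander: grey steel block 30 x 40 x 50 mm, loose, near the tensioner; origin under its centre
- latch_plate: bystander: small bent zinc latch plate 29 x 49 x 13 mm, lying loose beyond the arm's end; origin under its centre
- bolt: bystander: steel M12 bolt 50 mm tall, standing on its head, loose; origin under its centre

How it is judged:
On the way, in this order (a step that is already met when the one before it is completed fails the run):
1. the spring cover is shut and its catch alone holds it, the fingers off it (value of joint spring_cover below 0.04 rad and contact force between each of the arm, the fingers and spring_cover below 0.1 N), for 0.2 s.
2. the cage arm is wound to its stop (value of joint cage_arm above 0.6 rad), for 0.2 s.
At the end, for the whole second after the job is handed in: The fingers hold the cage arm at its stop (within 0.05 rad of it, finger force on the arm above 1.5 N, no loose part wedged against it) and the cover is still shut in its catch (below 0.04 rad) (value of joint cage_arm above 0.6 rad and contact force between the fingers and cage_arm above 1.5 N and value of joint spring_cover below 0.04 rad and contact force between each of gauge_block, latch_plate, bolt and cage_arm below 0.2 N); the arm keeps its last pose, push and grip.
It fails at once if a bystander (gauge block, latch plate or bolt) is moved by more than 15 mm or tipped over (distance of any of gauge_block, latch_plate, bolt from where it was at the start of the episode above 0.015 m or angle between any of gauge_block, bolt's own z axis and vertical above 0.5 rad).
It also fails if it takes over 38 s, if anything falls off the work surface, if the arm or the gripper's body presses on something with over 40 N, if the wrist force passes 120 N, or if a joint passes its speed limit or range.

ROBOT

A 6-joint arm with a two-finger parallel gripper is mounted at the origin on a cart in front of the work surface, level with it; the furniture and walls round the work are solid. World frame = base frame: x ahead of the robot, y to its left, z up, the work surface at z = 0. Lengths are in m, angles in rad, forces in N, time in s.
With the tool pointing down it reaches from about 0.3 to 0.875 m from the base axis. Payload 6.4 kg.
Tool frame: the origin (TCP) lies at the very end of the fingers, on their centre line; the grasp point (between the pads) lies 19 mm behind it; z points along the fingers, y is the line along which they close (so a half turn about z gives the same grasp; the last joint's range is limited). The gripper opens to 85 mm and grips with 20 to 120 N. Pads are 22 mm wide; open, the fingers measure 114 mm over their backs; the gripper's body (76 mm by 85 mm) begins 54 mm behind the grasp point. The pads swing forward as they close: fully open they stand 13 mm farther back than shut.
Start: joints at [-1.474, 0.181, 1.607, -0, 1.354, -0.206], TCP at [0.171, -0.549, 0.231] pointing down, gripper open.
Joint ranges: [-2.99, 2.99], [-0.89, 2.07], [0.3, 2.58], [-1.14, 4.28], [0, 2.63], [-3.12, 3.12]. Speed limits (rad/s): [2.57, 2.57, 3.01, 3.14, 3.14, 3.14].

INTERFACE

Orientations are given as a unit quaternion [w, x, y, z].
In Python, from bench import * gives the robot as it stands. The module is installed in compiled form; this text tells all that it offers.
- The arm moves only by the tool arm_command, never from a script. Its arguments are lists of equal length, an entry for each row: "dp": the shift along the tool's x, y, z in units of 0.25 m (1.0 is 0.25 m), a list of three; "turn": the turn, a rotation vector about the tool's x, y, z in units of 30 degrees (1.0 is 30 degrees), a list of three; "jaw": the opening, from 0 (shut) to 1 (fully open). A call has 1 to 5 rows; each row is the pose to reach, as a shift and turn from the pose commanded when the call began, along the tool's axes at that moment; what a row does not reach only later rows make up. A row lasts 1/8 s, in which the tool goes at most 62.5 mm and 10.7 degrees, less where a joint would pass 70% of its speed; a pose out of reach is approached as far as the arm can. A call with a number of a shift or a turn outside -1 to 1 is refused whole. A call with a gripper value outside its range is refused whole. The fingers move at their own pace and stop on an object; the grip force is fixed at half the most. Time passes only in rows, so rows that repeat a pose let the fingers close. It gives the time, the measured TCP pose, the force, the opening and the grip force at its end, in the units of the state.
- get_obs(): the state, without advancing time (a new reading comes with each control period).
- camera(name): name is "side" or "top"; returns the picture (480x640x3 uint8, blue, green, red); there is no depth.
- get_calibration(name): a dict with "camera_matrix" (3x3 intrinsics, pixels), "R" (3x3) and "t" (3): a world point X has camera coordinates R X + t. Camera axes: x right, y down, z forward; pixel columns grow to the right and rows downward; lengths in m; the calibration is good to about 2 mm. A picture is of the moment at which its call begins. get_calibration takes no time and is no camera call.
- hand_in(): hands the job in; it is judged then, once.
The state is a dict: "time_s": time; "q": joint angles; "dq": joint speeds; "joint_efforts": joint torques, N m; "eef_pos": TCP position; "eef_rot": TCP orientation; "wrist_force": force on the tool from outside, world axes, zero at the start; "torque": the same for the moment, N m; "opening": opening from 0.0 (shut) to 1.0 (fully open); "grasp_force": force on a finger pad.
Only numpy, scipy, OpenCV 4.12 (cv2) and the standard library are available. Lean on these libraries where they do the work, as an engineer would, in place of code of your own. Each camera call takes 0.05 s, during which the arm holds its last target. There are 200 camera calls.

## Working session

There is one attempt and no reset: what is moved stays moved. The work goes in short steps, Python scripts to look and compute and a tool call to move; the robot and the scene stay as the last step left them, time stands still between calls to the robot, and variables do not carry over. Pictures are saved under pics/ and viewed, at most 10 in all, crops included, and the job is handed in when it is done.

Besides the shell and the picture viewer there is one more tool, called as name(argument=value, ...) on one line, values as JSON. arm_command: Moves the arm, as the interface text tells. Its arguments: {"type":"object","properties":{"dp":{"type":"array"},"turn":{"type":"array"},"jaw":{"type":"array"}},"required":["dp","turn","jaw"]}

```bash
mkdir -p pics
python3 - <<'E'
from bench import *
import cv2
for n in("top","side"):
    cv2.imwrite(f"pics/{n}0.png",camera(n)); c=get_calibration(n); print(n,c)
o=get_obs();print(o)
E
```

```text
top {'camera_matrix': array([[485.49216082,   0.        , 328.26799819],
       [  0.        , 485.49216082, 236.03463562],
       [  0.        ,   0.        ,   1.        ]]), 'R': array([[ 0.02464675, -0.99962076, -0.01228285],
       [-0.99086814, -0.02279802, -0.13289314],
       [ 0.13256272,  0.01544607, -0.99105426]]), 't': array([-0.1102021 ,  0.4956752 ,  0.88419581])}
side {'camera_matrix': array([[623.98365574,   0.        , 316.08241787],
       [  0.        , 623.98365574, 238.9981152 ],
       [  0.        ,   0.        ,   1.        ]]), 'R': array([[-0.89087779, -0.45396572,  0.01587112],
       [-0.24746398,  0.45573925, -0.85502241],
       [ 0.38091777, -0.765648  , -0.51834814]]), 't': array([0.38775198, 0.22538605, 0.74873948])}
{'time_s': 0.1, 'q': array([-1.47428907e+00,  1.81467865e-01,  1.60789772e+00, -2.10416963e-05,
        1.35377455e+00, -2.06327982e-01]), 'dq': array([-0.00134405, -0.00406673, -0.00341285,  0.00179649, -0.00041435,
        0.0002116 ]), 'joint_efforts': array([ 3.76224534e-04, -4.45874870e+01, -3.52238309e+01, -2.94363163e-04,
        4.12206151e-03,  2.09499183e-05]), 'eef_pos': array([ 0.17142814, -0.54834331,  0.23047858]), 'eef_rot': array([-7.73136968e-04,  9.88557599e-01,  1.50841884e-01,  3.22081400e-05]), 'wrist_force': array([ 0.14390412, -0.42313261,  0.11864093]), 'torque': array([-0.01529271, -0.01518745, -0.0116949 ]), 'grasp_force': 0.0, 'opening': 0.9982212628149867}
```

View pics/top0.png

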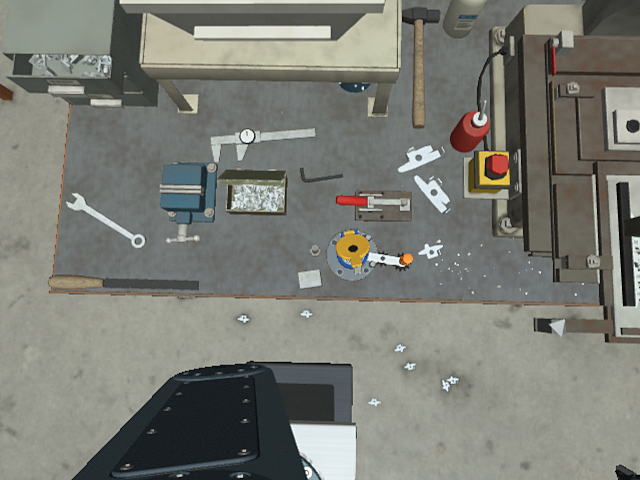

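View pics/side0.png

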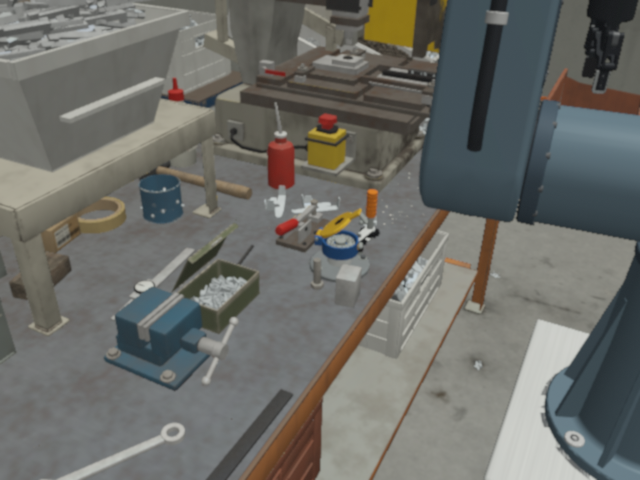

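The top view shows the tensioner at about (351,255), the orange grip at (407,259), the gauge block at (310,279), the bolt at (315,250) and the latch plate at (431,250). A red toggle clamp stands behind it at (375,203). The side view shows the raised cover at (338,224) and the grip at (372,205).

```bash
cat > h.py <<'E'
from bench import *
import cv2, numpy as np
def cast(n,px,z):
    c=get_calibration(n);K,R,t=c["camera_matrix"],c["R"],c["t"]
    C=-R.T@t; d=R.T@np.linalg.solve(K,[px[0],px[1],1.]); return C+d*(z-C[2])/d[2]
def ray(n,px):
    c=get_calibration(n);K,R,t=c["camera_matrix"],c["R"],c["t"]
    d=R.T@np.linalg.solve(K,[px[0],px[1],1.]); return -R.T@t,d/np.linalg.norm(d)
def tri(p1,p2):
    A=np.zeros((3,3));b=np.zeros(3);L=[ray("top",p1),ray("side",p2)]
    for C,d in L: P=np.eye(3)-np.outer(d,d);A+=P;b+=P@C
    X=np.linalg.solve(A,b); return X,[np.linalg.norm(np.cross(X-C,d)) for C,d in L]
def proj(n,X):
    c=get_calibration(n);p=c["camera_matrix"]@(c["R"]@np.array(X)+c["t"]);return p[:2]/p[2]
def blobs(im,lo,hi,box,amin=8):
    h=cv2.cvtColor(im,cv2.COLOR_BGR2HSV);m=cv2.inRange(h,lo,hi);x0,y0,x1,y1=box
    k=np.zeros_like(m);k[y0:y1,x0:x1]=m[y0:y1,x0:x1]
    n,l,s,c=cv2.connectedComponentsWithStats(k)
    return [(c[i].round(1).tolist(),s[i].tolist()) for i in range(1,n) if s[i][4]>=amin]
E
python3 - <<'E'
from h import *
t=cv2.imread("pics/top0.png");s=cv2.imread("pics/side0.png")
BT=(280,215,450,300);BS=(290,180,390,310)
print("orange",blobs(t,(3,150,120),(14,255,255),BT),blobs(s,(3,150,120),(14,255,255),BS))
print("yellow",blobs(t,(16,120,100),(32,255,255),BT),blobs(s,(16,120,100),(32,255,255),BS))
print("blue",blobs(t,(100,120,60),(125,255,255),BT),blobs(s,(100,120,60),(125,255,255),BS))
a=cv2.resize(t[215:300,290:450],None,fx=5,fy=5,interpolation=cv2.INTER_CUBIC)
b=cv2.resize(s[180:310,270:410],None,fx=4.5,fy=4.5,interpolation=cv2.INTER_CUBIC)
cv2.imwrite("pics/tc.png",a);cv2.imwrite("pics/sc.png",b)
E
```

```text
orange [([405.0, 259.2], [400, 254, 13, 11, 60])] [([371.4, 203.6], [367, 189, 11, 29, 228]), ([388.4, 285.4], [387, 283, 3, 5, 8])]
yellow [([352.4, 247.3], [336, 230, 34, 37, 749]), ([407.4, 259.9], [404, 258, 8, 5, 29])] [([337.5, 223.7], [316, 209, 46, 29, 455])]
blue [([355.8, 231.5], [355, 229, 3, 5, 11]), ([341.8, 234.0], [341, 232, 3, 5, 13]), ([364.7, 258.8], [362, 252, 7, 13, 30]), ([343.7, 262.8], [337, 255, 16, 14, 64])] [([338.4, 248.3], [315, 231, 43, 28, 466])]
```

View pics/tc.png

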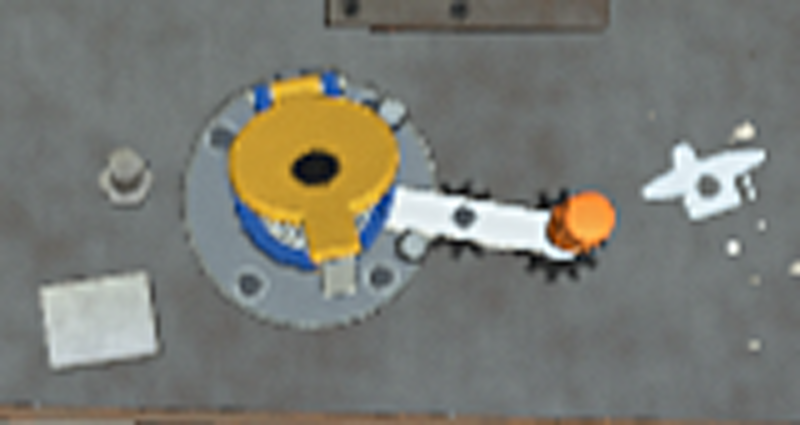

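View pics/sc.png

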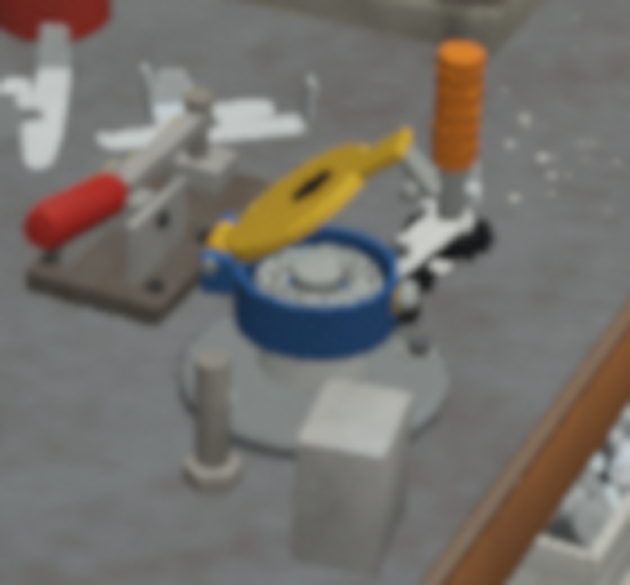

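The crops show the foot's centre at top pixel (352.1,254.8) and the hinge knuckle at (349.4,232.4). The pad is at top (353.2,248.6) and side (339.3,220.9). The grip's top end is at top (408,258.4) and side (372.4,192).

Run:
```python
from h import *
np.set_printoptions(precision=4,suppress=True)
f=cast("top",(352.1,254.8),.008);h=cast("top",(349.4,232.4),.055)
print("foot",f,"hinge",h,np.hypot(*(h-f)[:2]),"yaw",np.arctan2(*(h-f)[1::-1]))
print("pad",tri((353.2,248.6),(339.3,220.9)))
print("grip",tri((408,258.4),(372.4,192)),cast("top",(408,258.4),.1),cast("side",(372.4,192),.1))
for n,p,z in(("block",(310,279.2),.05),("bolt",(315.4,248.5),.05),("boltbase",(315,252),.005),("latch",(431.5,251),.01),("clampL",(355,220),.01),("clampR",(411.8,219.5),.01),("clampNear",(380,220.5),.01)):
  print(n,cast("top",p,z))
# tip of red handle
print("handle",tri((338,200),(278,231)), tri((366,201),(299,220)))
```

```text
foot [ 0.466  -0.1448  0.008 ] hinge [ 0.5028 -0.1375  0.055 ] 0.037514397692427884 yaw 0.19711363487519676
pad (array([ 0.4692, -0.1441,  0.0848]), [np.float64(0.0005100885062131802), np.float64(0.000510088506213191)])
grip (array([ 0.4528, -0.2391,  0.098 ]), [np.float64(0.0006274729509905486), np.float64(0.0006274729509905925)]) [ 0.4532 -0.2385  0.1   ] [ 0.4508 -0.2355  0.1   ]
block [ 0.4153 -0.0672  0.05  ]
bolt [ 0.4721 -0.0755  0.05  ]
boltbase [ 0.47  -0.073  0.005]
latch [ 0.4767 -0.2971  0.01  ]
clampL [ 0.5338 -0.1491  0.01  ]
clampR [ 0.5372 -0.2592  0.01  ]
clampNear [ 0.5339 -0.1976  0.01  ]
handle (array([ 0.564 , -0.1148,  0.0543]), [np.float64(0.0007692039697453386), np.float64(0.0007692039697452868)]) (array([ 0.5595, -0.169 ,  0.0505]), [np.float64(0.004085795821290684), np.float64(0.0040857958212906715)])
```

arm_command(dp=[[0.8,-0.6,0],[0.8,-0.6,0],[0.8,-0.6,0],[0.8,-0.6,0],[0.8,-0.6,0]], turn=[[0,0,-1],[0,0,-1],[0,0,-1],[0,0,-1],[0,0,-1]], jaw=[0,0,0,0,0])

```text
time_s: 0.72
eef_pos: [0.3195, -0.3425, 0.231]
eef_rot: [-0.001, 0.915, 0.404, 0.0]
wrist_force: [0.1, -0.7, 0.3]
opening: 0.002
grasp_force: 0.0
```

```bash
cat >> h.py <<'E'
from scipy.spatial.transform import Rotation as Ro
def where(p=None):
    o=get_obs();q=o["eef_rot"];R=Ro.from_quat([*q[1:],q[0]]).as_matrix()
    print("t",round(o["time_s"],2),"pos",o["eef_pos"].round(4),"yang",np.degrees(np.arctan2(R[1,1],R[0,1])).round(1),"F",o["wrist_force"].round(1),"open",round(o["opening"],3),"gf",round(o["grasp_force"],1),"zax",R[:,2].round(3))
    if p is not None: print("units",(R.T@(np.array(p)-o["eef_pos"])/.25).round(3))
E
python3 - <<'E'
from h import *
where((.460,-.146,.14))
print("clamp top",tri((405,203),(314.4,201)))
E
```

```text
t 0.72 pos [ 0.3195 -0.3425  0.231 ] yang -42.3 F [ 0.1 -0.7  0.3] open 0.002 gf 0.0 zax [ 0.     0.001 -1.   ]
units [ 0.959 -0.113  0.365]
clamp top (array([ 0.56107393, -0.23953579,  0.05308758]), [np.float64(0.0005099250886267223), np.float64(0.0005099250886266473)])
```

arm_command(dp=[[0.96,-0.113,0.36],[0.96,-0.113,0.36],[0.96,-0.113,0.36],[0.96,-0.113,0.36],[0.96,-0.113,0.36]], turn=[[0,0,-1],[0,0,-1],[0,0,-1],[0,0,-1],[0,0,-1]], jaw=[0,0,0,0,0])

```text
time_s: 1.35
eef_pos: [0.4595, -0.1479, 0.1393]
eef_rot: [-0.002, 0.78, 0.626, -0.001]
wrist_force: [-0.8, 0.4, -0.9]
opening: -0.0
grasp_force: 0.0
```

Run:
```python
from h import *
where((.460,-.146,.0575))
```

```text
t 1.35 pos [ 0.4595 -0.1479  0.1393] yang -12.4 F [-0.8  0.4 -0.9] open -0.0 gf 0.0 zax [-0.003  0.002 -1.   ]
units [0.007 0.001 0.327]
```

arm_command(dp=[[0.007,0,0.08],[0.007,0,0.16],[0.007,0,0.22],[0.007,0,0.27],[0.007,0,0.3]], turn=[[0,0,0],[0,0,0],[0,0,0],[0,0,0],[0,0,0]], jaw=[0,0,0,0,0])

```text
time_s: 1.98
eef_pos: [0.4597, -0.1493, 0.0658]
eef_rot: [-0.0, 0.781, 0.625, -0.0]
wrist_force: [0.1, -0.7, 0.5]
opening: 0.0
grasp_force: 0.7
```

Run:
```python
from h import *
where((.460,-.146,.0575))
```

```text
t 1.98 pos [ 0.4597 -0.1493  0.0658] yang -12.7 F [ 0.1 -0.7  0.5] open 0.0 gf 0.7 zax [-0. -0. -1.]
units [ 0.013 -0.002  0.033]
```

arm_command(dp=[[0.012,0,0.02],[0.012,0,0.03],[0.012,0,0.037],[0.012,0,0.042],[0.012,0,0.042]], turn=[[0,0,0],[0,0,0],[0,0,0],[0,0,0],[0,0,0]], jaw=[0,0,0,0,0])

```text
time_s: 2.6
eef_pos: [0.4611, -0.1463, 0.0572]
eef_rot: [0.001, 0.781, 0.625, -0.0]
wrist_force: [-5.1, -0.2, 13.8]
opening: -0.0
grasp_force: 6.8
```

Run:
```python
from h import *
where((.460,-.146,.0575))
s=camera("side");cv2.imwrite("pics/s1.png",cv2.resize(s[150:310,270:430],None,fx=3.5,fy=3.5,interpolation=cv2.INTER_CUBIC))
```

```text
t 2.6 pos [ 0.4611 -0.1463  0.0572] yang -12.6 F [-5.1 -0.2 13.8] open -0.0 gf 6.8 zax [ 0.001 -0.001 -1.   ]
units [-0.    -0.005 -0.001]
```

View pics/s1.png

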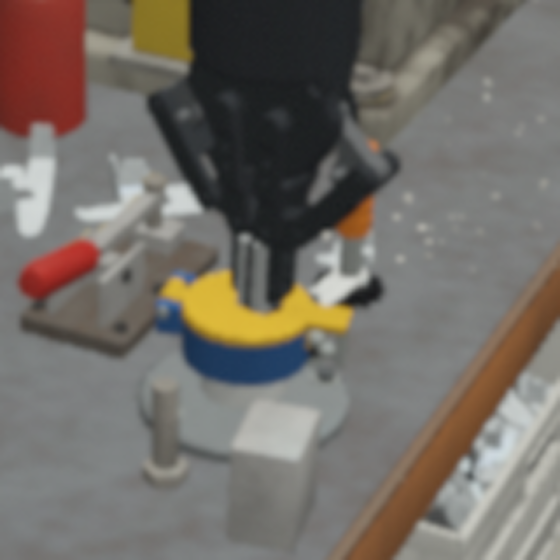

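The cover lies almost level under the fingertips. I'll press slightly more, then lift off and check.

arm_command(dp=[[0,0,0.012],[0,0,0.012],[0,0,0.012],[0,0,-0.1],[0,0,-0.24]], turn=[[0,0,0],[0,0,0],[0,0,0],[0,0,0],[0,0,0]], jaw=[0,0,0,0,0])

```text
time_s: 3.28
eef_pos: [0.46, -0.145, 0.116]
eef_rot: [-0.001, 0.781, 0.625, -0.0]
wrist_force: [0.0, -0.6, -0.0]
opening: 0.002
grasp_force: 0.0
```

arm_command(dp=[[0,0,-0.1],[0,0,-0.1],[0,0,-0.1],[0,0,-0.1]], turn=[[0,0,0],[0,0,0],[0,0,0],[0,0,0]], jaw=[0,0.4,0.4,0.6])

```text
time_s: 3.78
eef_pos: [0.4597, -0.1452, 0.1393]
eef_rot: [-0.001, 0.781, 0.625, -0.0]
wrist_force: [0.1, -0.2, -0.7]
opening: 0.593
grasp_force: 0.0
```

Run:
```python
from h import *
where((.453,-.239,.15))
s=camera("side");cv2.imwrite("pics/s2.png",cv2.resize(s[150:310,270:430],None,fx=3.5,fy=3.5,interpolation=cv2.INTER_CUBIC))
print("orange",blobs(camera("top"),(3,150,120),(14,255,255),(380,215,450,300)),blobs(s,(3,150,120),(14,255,255),(350,180,390,240)))
```

```text
t 3.77 pos [ 0.4597 -0.1452  0.1393] yang -12.7 F [ 0.1 -0.2 -0.7] open 0.593 gf 0.0 zax [-0.002  0.002 -1.   ]
units [-0.372  0.056 -0.043]
orange [] [([371.3, 203.9], [367, 189, 11, 29, 226])]
```

View pics/s2.png

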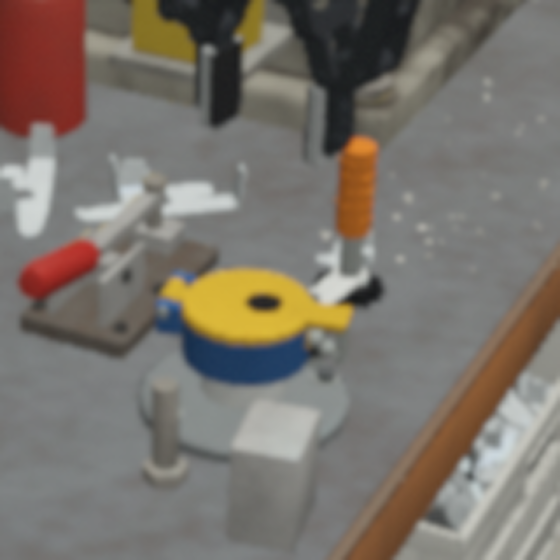

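The cover stays shut with the fingers clear. Now for the grip.

arm_command(dp=[[-0.2,0.03,-0.04],[-0.372,0.056,-0.04],[-0.372,0.056,-0.04],[-0.372,0.056,-0.04]], turn=[[0,0,-0.15],[0,0,-0.15],[0,0,-0.15],[0,0,-0.15]], jaw=[0.7,0.7,0.7,0.7])

```text
time_s: 4.38
eef_pos: [0.4533, -0.2389, 0.15]
eef_rot: [-0.001, 0.756, 0.655, 0.0]
wrist_force: [0.5, 0.3, 0.3]
opening: 0.7
grasp_force: 0.0
```

Run:
```python
from h import *
where((.453,-.239,.064))
```

```text
t 4.38 pos [ 0.4533 -0.2389  0.15  ] yang -8.2 F [0.5 0.3 0.3] open 0.7 gf 0.0 zax [-0.001  0.002 -1.   ]
units [-0.001 -0.001  0.344]
```

arm_command(dp=[[0,0,0.12],[0,0,0.24],[0,0,0.344],[0,0,0.344],[0,0,0.344]], turn=[[0,0,0],[0,0,0],[0,0,0],[0,0,0],[0,0,0]], jaw=[0.7,0.7,0.7,0.7,0.5])

```text
time_s: 5.0
eef_pos: [0.4544, -0.2391, 0.0656]
eef_rot: [0.0, 0.755, 0.655, 0.0]
wrist_force: [-0.6, 0.1, -0.0]
opening: 0.509
grasp_force: 0.0
```

arm_command(dp=[[0,0,0],[0,0,0],[0,0,0],[0,0,0],[0,0,0]], turn=[[0,0,0],[0,0,0],[0,0,0],[0,0,0],[0,0,0]], jaw=[0.3,0.1,0,0,0])

```text
time_s: 5.62
eef_pos: [0.4545, -0.24, 0.0662]
eef_rot: [0.001, 0.756, 0.655, 0.0]
wrist_force: [-0.8, 1.6, 6.5]
opening: 0.196
grasp_force: 58.3
```

Run:
```python
from h import *
where()
A=np.array([.466,-.1448]);o=get_obs();p=o["eef_pos"];q=o["eef_rot"];R=Ro.from_quat([*q[1:],q[0]]).as_matrix()
r=p[:2]-A;print(np.hypot(*r),np.degrees(np.arctan2(r[1],r[0])))
r*=.095/np.hypot(*r)
for a in (.08,.16,.24,.32,.4,.48,.56,.62,.66,.68):
    c,s=np.cos(a),np.sin(a);t=A+np.array([c*r[0]-s*r[1],s*r[0]+c*r[1]])
    print(a,t.round(4),(R.T@(np.r_[t,.064]-p)/.25).round(3),"turn",round(-np.degrees(a)/30,2))
```

```text
t 5.62 pos [ 0.4545 -0.24    0.0662] yang -8.1 F [-0.8  1.6  6.5] open 0.196 gf 58.3 zax [ 0.002 -0.001 -1.   ]
0.09590051455290151 -96.85842345349063
0.08 [ 0.4622 -0.2397] [0.006 0.03  0.009] turn -0.15
0.16 [ 0.4698 -0.2397] [0.01  0.06  0.009] turn -0.31
0.24 [ 0.4774 -0.2391] [0.017 0.09  0.009] turn -0.46
0.32 [ 0.4849 -0.2379] [0.026 0.119 0.009] turn -0.61
0.4 [ 0.4923 -0.2361] [0.037 0.147 0.009] turn -0.76
0.48 [ 0.4995 -0.2337] [0.05  0.174 0.009] turn -0.92
0.56 [ 0.5065 -0.2307] [0.066 0.2   0.009] turn -1.07
0.62 [ 0.5116 -0.2282] [0.079 0.219 0.009] turn -1.18
0.66 [ 0.5149 -0.2263] [0.089 0.231 0.009] turn -1.26
0.68 [ 0.5165 -0.2253] [0.093 0.237 0.009] turn -1.3
```

arm_command(dp=[[0.006,0.03,0],[0.01,0.06,0],[0.017,0.09,0],[0.026,0.12,0],[0.037,0.147,0]], turn=[[0,0,-0.15],[0,0,-0.31],[0,0,-0.46],[0,0,-0.61],[0,0,-0.76]], jaw=[0,0,0,0,0])

```text
time_s: 6.25
eef_pos: [0.4921, -0.2379, 0.0662]
eef_rot: [0.002, 0.61, 0.792, -0.001]
wrist_force: [-3.0, -4.6, 4.8]
opening: 0.19
grasp_force: 58.3
```

```bash
cat >> h.py <<'E'
def arc(angs,r0=-96.86,z=.064):
    A=np.array([.466,-.1448]);o=get_obs();p=o["eef_pos"];q=o["eef_rot"];R=Ro.from_quat([*q[1:],q[0]]).as_matrix()
    r=p[:2]-A;b=np.arctan2(r[1],r[0]);print("r",np.hypot(*r),"joint est",b-np.radians(r0))
    for a in angs:
        t=A+.095*np.array([np.cos(a+np.radians(r0)),np.sin(a+np.radians(r0))])
        print(a,t.round(4),(R.T@(np.r_[t,z]-p)/.25).round(3),"turn",round(-np.degrees(a+np.radians(r0)-b)/30,2))
E
python3 - <<'E'
from h import *
where();arc((.48,.56,.62,.66,.68,.72))
E
```

```text
t 6.25 pos [ 0.4921 -0.2379  0.0662] yang 14.8 F [-3.  -4.6  4.8] open 0.19 gf 58.3 zax [ 0.001 -0.004 -1.   ]
r 0.09667901534922929 joint est 0.3933857295360581
0.48 [ 0.4995 -0.2337] [0.009 0.033 0.009] turn -0.17
0.56 [ 0.5065 -0.2307] [0.013 0.063 0.009] turn -0.32
0.62 [ 0.5116 -0.2282] [0.018 0.085 0.009] turn -0.43
0.66 [ 0.5149 -0.2263] [0.022 0.1   0.009] turn -0.51
0.68 [ 0.5165 -0.2253] [0.024 0.107 0.009] turn -0.55
0.72 [ 0.5197 -0.2232] [0.029 0.121 0.009] turn -0.62
```

arm_command(dp=[[0.007,0.033,0],[0.011,0.063,0],[0.016,0.085,0],[0.02,0.1,0],[0.023,0.11,0]], turn=[[0,0,-0.17],[0,0,-0.32],[0,0,-0.43],[0,0,-0.51],[0,0,-0.55]], jaw=[0,0,0,0,0])

```text
time_s: 6.88
eef_pos: [0.5154, -0.2283, 0.0662]
eef_rot: [0.001, 0.491, 0.871, -0.004]
wrist_force: [-17.1, -20.9, 5.2]
opening: 0.19
grasp_force: 59.8
```

Run:
```python
from h import *
where();arc((.66,.68,.72))
```

```text
t 6.88 pos [ 0.5154 -0.2283  0.0662] yang 31.2 F [-17.1 -20.9   5.2] open 0.19 gf 59.8 zax [-0.002 -0.008 -1.   ]
r 0.09700152885928166 joint est 0.6544444807316201
0.66 [ 0.5149 -0.2263] [0.008 0.002 0.009] turn -0.01
0.68 [ 0.5165 -0.2253] [0.008 0.01  0.009] turn -0.05
0.72 [ 0.5197 -0.2232] [0.009 0.025 0.009] turn -0.13
```

arm_command(dp=[[0,0,0],[0,0,0],[0,0,0],[0,0,0],[0,0,0]], turn=[[0,0,0],[0,0,0],[0,0,0],[0,0,0],[0,0,0]], jaw=[0,0,0,0,0])

```text
time_s: 7.5
eef_pos: [0.5152, -0.2284, 0.0662]
eef_rot: [0.001, 0.492, 0.871, -0.004]
wrist_force: [-11.7, -17.1, 4.9]
opening: 0.189
grasp_force: 59.4
```

Run:
```python
from h import *
where();arc((.7,))
s=camera("side");cv2.imwrite("pics/s3.png",cv2.resize(s[150:310,270:430],None,fx=3.5,fy=3.5,interpolation=cv2.INTER_CUBIC))
```

```text
t 7.5 pos [ 0.5152 -0.2284  0.0662] yang 31.1 F [-11.7 -17.1   4.9] open 0.189 gf 59.4 zax [-0.002 -0.008 -1.   ]
r 0.09702444033859967 joint est 0.651551037291195
0.7 [ 0.5181 -0.2242] [0.008 0.019 0.009] turn -0.09
```

View pics/s3.png

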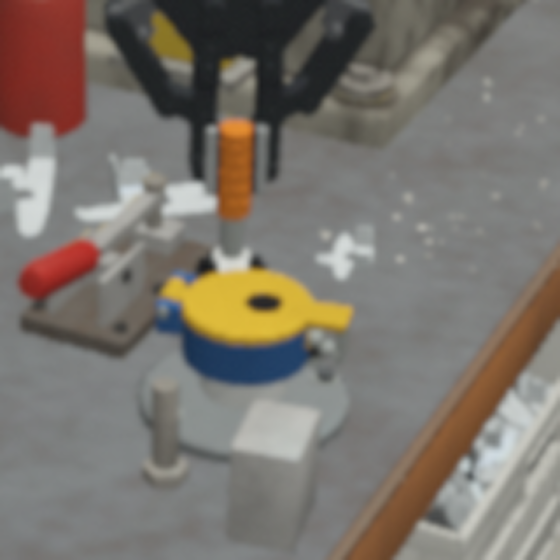

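The grip is held between the fingers at the stop: the estimated angle is 0.65 and the tangential force is about 19 N, against the spring's 7 N. The cover is still shut, and the block, bolt and latch plate look undisturbed.

```bash
python3 -c "
from bench import *
print(hand_in())"
```

```text
the job is handed in; nothing more can be done
None
```

The job is handed in, though no verdict came back: the cover is latched shut on its own catch, and the fingers still hold the cage arm at its stop (estimated 0.65 rad). The gauge block, bolt and latch plate look undisturbed.

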